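# Sweep stray fittings into the catch tray

### The job

Tidy up the green mat: with your fingertips, sweep the three stray small parts (the brass hex nut, the grey hex nut and the black bush) along the mat, through the open side of the white catch tray, until each is wholly inside it. Push them gently; do not pinch them or pick them up. Leave the spanner, the roll of tape and the tape measure where they are.

Things in the scene. Friction and masses are not known exactly. Their poses are not given: they have to be found in the camera images.
- tray: White three-sided sheet-metal catch tray, fixed on the mat. Origin: centre of its inside, at mat level; z up. Inside 150 mm wide (x -75 to 75) and 160 mm deep (y -80 at the mouth to +80 at the back wall). Side and back walls 30 mm high, 3 mm thick; the -y side is fully open. The thin floor is level with the mat: no lip. Parts start 60 to 270 mm before the mouth, within 45 mm of x = 0, 70 mm apart.
- mat: Dark green rubber mat, fixed, 470 x 620 mm (x, y), 3 mm thick: its top is at z = 0.003. Everything named here lies on it. Origin: centre of its underside.
- brass_nut: Loose brass hex nut, 25 x 28 mm, 14 mm high, lying flat on the mat; about 30 g. Origin: centre of its underside; z up.
- grey_nut: Loose grey hex nut, 21 x 24 mm, 11 mm high, lying flat on the mat; about 20 g. Origin: centre of its underside; z up.
- black_bush: Loose black round bush (short cylinder), 31 mm in diameter, 23 mm high, standing on its flat end on the mat; about 20 g. Origin: centre of its underside; z up.
- spanner: Bystander: loose bright combination spanner lying flat on the mat on the robot's side of the lane, 22 x 153 mm, 8 mm high, its length along its own y and roughly along the tray's y. Origin: centre of its underside.
- tape_roll: Bystander: loose roll of tan packing tape lying flat, 94 x 92 mm, 48 mm high, on the far side of the lane. Origin: centre of its underside.
- tape_measure: Bystander: loose yellow and black tape measure, 38 x 87 mm, 60 mm high, on the far side of the lane. Origin: centre of its underside.

How it is judged:
At the end, for the whole second after the job is handed in: The brass nut, the grey nut and the black bush lie at rest inside the tray: each origin between the side walls and at least 18 mm past the mouth (tray y above -62 mm), down on the floor (z below 30 mm); the spanner, tape roll and tape measure are within 15 mm of where they were (x of brass_nut in the frame of tray between -0.075 and 0.075 m and y of brass_nut in the frame of tray between -0.062 and 0.082 m and height (world z) of each of brass_nut, grey_nut, black_bush below 0.03 m and linear speed of each of brass_nut, grey_nut, black_bush below 0.01 m/s and x of grey_nut in the frame of tray between -0.075 and 0.075 m and y of grey_nut in the frame of tray between -0.062 and 0.082 m and x of black_bush in the frame of tray between -0.075 and 0.075 m and y of black_bush in the frame of tray between -0.062 and 0.082 m and distance of each of spanner, tape_roll, tape_measure from where it was at the start of the episode below 0.015 m); the robot touches nothing.
It fails at once if a part is picked up (more than 30 mm high) (height (world z) of any of brass_nut, grey_nut, black_bush above 0.03 m).
It fails at once if a part is pinched, crushed or rammed (more than 15 N between the fingers and it) (contact force between the fingers and brass_nut above 15 N or contact force between the fingers and grey_nut above 15 N or contact force between the fingers and black_bush above 15 N).
It fails at once if the spanner, the tape roll or the tape measure is moved by more than 15 mm (distance of any of spanner, tape_roll, tape_measure from where it was at the start of the episode above 0.015 m).
It also fails if it takes over 67 s, if anything falls off the work surface, if the arm or the gripper's body presses on something with over 40 N, if the wrist force passes 120 N, or if a joint passes its speed limit or range.

### The arm

A 6-joint arm with a two-finger parallel gripper is mounted at the origin on a cart in front of the work surface, level with it; the furniture and walls round the work are solid. World frame = base frame: x ahead of the robot, y to its left, z up, the work surface at z = 0. Lengths are in m, angles in rad, forces in N, time in s.
With the tool pointing down it reaches from about 0.375 to 0.975 m from the base axis. Payload 3.8 kg.
Tool frame: the origin (TCP) lies at the very end of the fingers, on their centre line; the grasp point (between the pads) lies bot.hold_point_z behind it (bot.hold_point_z is the distance from the TCP to the grasp point, in m); z points along the fingers, y is the line along which they close (so a half turn about z gives the same grasp; the last joint's range is limited). The gripper opens to 85 mm and grips with 20 to 120 N. Pads are 22 mm wide; open, the fingers measure 114 mm over their backs; the gripper's body (76 mm by 85 mm) begins 54 mm behind the grasp point. The pads swing forward as they close: fully open they stand 13 mm farther back than shut.
Start: joints at [-0.037, 0.264, 1.604, -0, 1.274, -0.037], TCP at [0.675, -0, 0.231] pointing down, gripper open.
Joint ranges: [-2.63, 2.63], [-0.94, 2.18], [0.31, 2.57], [-1.31, 4.45], [0, 2.66], [-2.55, 2.55]. Speed limits (rad/s): [2.57, 2.57, 3.14, 3.14, 3.14, 3.14].

### API

Orientations are given as a rotation vector (axis times angle).
In Python, from workcell import bot, read_camera, camera_info, finish_job gives the robot as it stands (bot), with the cameras as plain functions and the job as plain functions.
- The arm moves only by the shell command python3 jog.py FILE [OPENING] [FORCE], which reads ROWS from the file FILE. ROWS is one flat JSON list of numbers that holds 1 to 5 rows one after another, with no inner brackets; each row has 4 numbers: dx, dy, dz in m, then a turn about the tool's z in rad; each row shifts and turns the commanded pose from where the row before left it, along the tool's axes as they then stand; what a row does not reach is not made up. A row lasts 1/8 s, in which the tool goes at most 0.0625 m and 0.188 rad, less where a joint would pass 70% of its speed; a pose out of reach is approached as far as the arm can. OPENING is the opening from 0.0 (shut) to 1.0 (fully open), set as the command begins (- or left out keeps the last). The fingers move at their own pace and stop on an object; FORCE is the grip in N (left out, the last holds). Time passes only in rows, so rows that do not move let the fingers close. It prints the time, the measured TCP pose, the force, the opening and the grip force at its end. Input that does not fit is refused with a message, and nothing moves.
- bot.read_state(): the state, without advancing time (a new reading comes with each control period).
- read_camera(name): name is "scene" or "side" or "wrist"; returns the picture (384x512x3 uint8, red, green, blue); there is no depth.
- camera_info(name): a dict with "intrinsics" (3x3 intrinsics, pixels), "k1" (the pictures are not rectified: a ray, as slopes to the right and down, at radius r is drawn at 1 + k1 r^2 times it, then the intrinsics apply), "extrinsics" (4x4, takes a point from camera to world coordinates). Camera axes: x right, y down, z forward; pixel columns grow to the right and rows downward; lengths in m; the calibration is good to about 2 mm. A picture is of the moment at which its call begins: read the wrist's pose just before it. camera_info takes no time and is no camera call; for the wrist camera it gives the pose at the moment of the call.
- finish_job(): hands the job in; it is judged then, once.
The state is a dict: "time": time; "q": joint angles; "joint_vel": joint speeds; "joint_torque": joint torques, N m; "tool_pos": TCP position; "tcp_rot": TCP orientation; "wrist_force": force on the tool from outside, world axes, zero at the start; "torque": the same for the moment, N m; "width": opening from 0.0 (shut) to 1.0 (fully open); "grip_force": force on a finger pad.
Only numpy, scipy, OpenCV 4.12 (cv2) and the standard library are available. Lean on these libraries where they do the work, as an engineer would, in place of code of your own. Each camera call takes 0.05 s, during which the arm holds its last target. There are 200 camera calls.

## Working session

There is one attempt and no reset: what is moved stays moved. The work goes in short steps, Python scripts to look and compute and a shell command to move; the robot and the scene stay as the last step left them, time stands still between calls to the robot, and variables do not carry over. Pictures are saved under pics/ and viewed, at most 10 in all, crops included, and the job is handed in when it is done.

```bash
ls; mkdir -p pics
cat > h.py <<'E'
import numpy as np, cv2
from workcell import bot, read_camera, camera_info, finish_job
def snap(name,f):
    ci=camera_info(name); im=read_camera(name)
    cv2.imwrite(f'pics/{f}.png',im[:,:,::-1]); return im,ci
def ray(ci,u,v):
    K=np.array(ci['intrinsics']);k1=ci['k1'];T=np.array(ci['extrinsics'])
    d=np.array([(u-K[0,2])/K[0,0],(v-K[1,2])/K[1,1]]);p=d.copy()
    for _ in range(20): p=d/(1+k1*(p@p))
    return T[:3,3],T[:3,:3]@np.array([p[0],p[1],1])
def atz(ci,u,v,z):
    o,d=ray(ci,u,v); return (o+d*(z-o[2])/d[2])
def two(a,b):
    (o1,d1),(o2,d2)=a,b; d1=d1/np.linalg.norm(d1);d2=d2/np.linalg.norm(d2)
    s=np.linalg.lstsq(np.c_[d1,-d2],o2-o1,rcond=None)[0]
    p,q=o1+s[0]*d1,o2+s[1]*d2
    return (p+q)/2,np.linalg.norm(p-q)
E
python3 - <<'E'
from h import *
ims=[]
for n in ['scene','side','wrist']:
    im,ci=snap(n,n+'0'); print(n,np.round(ci['extrinsics'],3).tolist(),np.round(ci['intrinsics'],1).tolist(),ci['k1'])
s=bot.read_state();print(s['tool_pos'],s['tcp_rot'],s['time'],bot.hold_point_z)
a=cv2.imread('pics/scene0.png')
cv2.imwrite('pics/scene0b.png',cv2.resize(a,(800,600),interpolation=cv2.INTER_CUBIC))
E
```

```text
jog.py
pics
workcell.py
scene [[0.475, -0.33, 0.815, -0.101], [-0.879, -0.204, 0.43, -0.249], [0.024, -0.922, -0.387, 0.375], [0.0, 0.0, 0.0, 1.0]] [[463.5, 0.0, 254.2], [0.0, 463.5, 189.2], [0.0, 0.0, 1.0]] -0.03606211749543555
side [[0.929, -0.116, 0.352, 0.317], [-0.371, -0.328, 0.869, -0.645], [0.015, -0.937, -0.348, 0.349], [0.0, 0.0, 0.0, 1.0]] [[377.2, 0.0, 257.6], [0.0, 377.2, 189.3], [0.0, 0.0, 1.0]] -0.047771636000900224
wrist [[1.0, 0.0, -0.001, 0.675], [-0.0, -0.95, -0.311, 0.08], [-0.001, 0.311, -0.95, 0.372], [0.0, 0.0, 0.0, 1.0]] [[292.2, 0.0, 265.4], [0.0, 292.2, 193.0], [0.0, 0.0, 1.0]] -0.015781534325716984
[6.74423746e-01 1.74009716e-05 2.30225524e-01] [-2.22048577e+00 -2.22051597e+00  1.88822485e-03] 0.15 0.0187
```

View pics/scene0b.png

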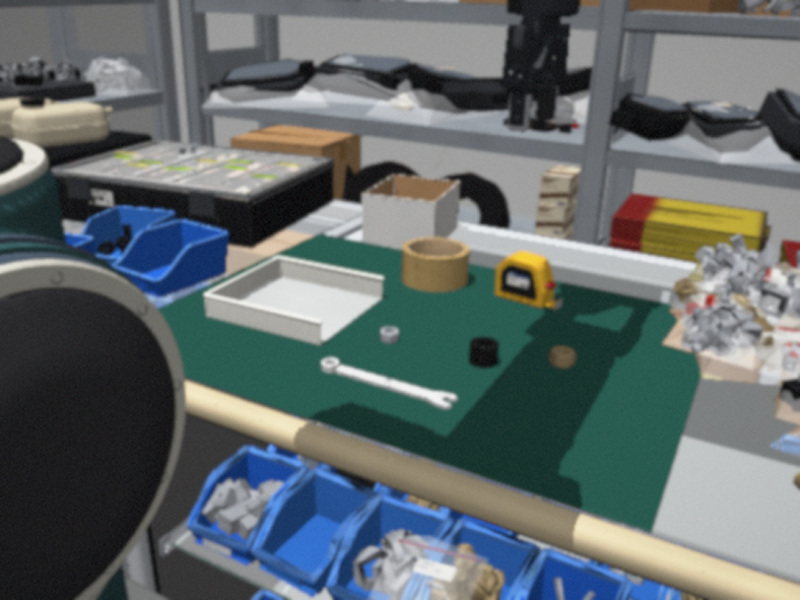

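View pics/wrist0.png

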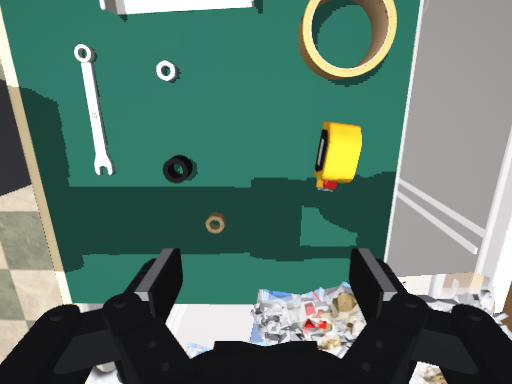

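View pics/side0.png

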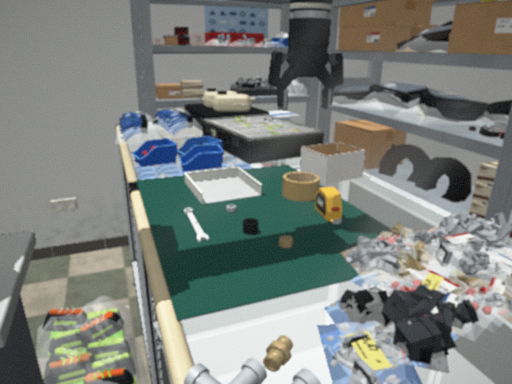

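The wrist view shows the grey nut at (166,71), bush (178,168), brass nut (216,223), the spanner along (84,52)–(104,170) on the left, and the tray mouth at the top edge. The scene view (800 px wide) shows the tray's mouth from about (322,338) to (383,292), and its back corners at (207,293) and (280,258).

Run:
```python
from h import *
w,s,d=[camera_info(n) for n in ('wrist','scene','side')]
k=.64
print('TWO wrist+scene')
for n,a,b in [('grey',(166,71),(389*k,330*k)),('bush',(178,168),(484*k,346*k)),('brass',(216,223),(562*k,352*k))]:
    p,e=two(ray(w,*a),ray(s,*b)); print(n,p.round(4),round(e,4), 'side+scene')
print('wrist z plane')
for n,a,z in [('grey',(166,71),.014),('bush',(177,169),.026),('brass',(216,223),.017),('spA',(84,52),.008),('spB',(104,173),.008),('spBright',(113,173),.008),('spBleft',(94,173),.008),('roll left bottom',(301,45),.04),('roll low',(340,78),.045),('meas left top',(323,122),.06),('measleftlow',(316,188),.01),('measlow',(335,190),.01),('mat bl',(73,304),.003),('traymouthL',(103,10),.003),('traymouthR',(254,6),.003)]:
    print(n,atz(w,*a,z).round(4))
print('scene')
for n,a,z in [('mouth near base',(322,340),.003),('mouth near top',(322,322),.033),('mouth far top',(383,275),.033),('back near top',(207,292),.033),('back far top',(280,258),.033),('mouth far base',(383,292),.003)]:
    print(n,atz(s,a[0]*k,a[1]*k,z).round(4))
```

```text
TWO wrist+scene
grey [0.5613 0.1094 0.0157] 0.0017 side+scene
bush [ 0.5674 -0.0033  0.0222] 0.0016 side+scene
brass [ 0.609  -0.0791  0.0164] 0.0009 side+scene
wrist z plane
grey [0.5612 0.1088 0.014 ]
bush [ 0.5669 -0.0029  0.026 ]
brass [ 0.609  -0.0784  0.017 ]
spA [0.4671 0.1301 0.008 ]
spB [ 0.4663 -0.0124  0.008 ]
spBright [ 0.478  -0.0124  0.008 ]
spBleft [ 0.4532 -0.0123  0.008 ]
roll left bottom [0.7112 0.1313 0.04  ]
roll low [0.7526 0.0993 0.045 ]
meas left top [0.7346 0.0554 0.06  ]
measleftlow [ 0.7401 -0.032   0.01  ]
measlow [ 0.7649 -0.0347  0.01  ]
mat bl [ 0.3789 -0.2205  0.003 ]
traymouthL [0.4935 0.1734 0.003 ]
traymouthR [0.6619 0.1763 0.003 ]
scene
mouth near base [0.5212 0.1762 0.003 ]
mouth near top [0.5087 0.1672 0.033 ]
mouth far top [0.6712 0.1807 0.033 ]
back near top [0.5079 0.3347 0.033 ]
back far top [0.6525 0.3331 0.033 ]
mouth far base [0.6839 0.1873 0.003 ]
```

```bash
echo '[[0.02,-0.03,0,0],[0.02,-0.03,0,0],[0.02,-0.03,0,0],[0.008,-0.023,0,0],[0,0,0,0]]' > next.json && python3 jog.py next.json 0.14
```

```text
refused: ROWS must be one flat list, 4 numbers to a row, no inner brackets. Nothing was moved.
```

Wrong form. The message asks for one flat list, 4 numbers to a row, no inner brackets, so I'll send the same numbers that way.

```bash
echo '[0.02,-0.03,0,0,0.02,-0.03,0,0,0.02,-0.03,0,0,0.008,-0.023,0,0,0,0,0,0]' > next.json && python3 jog.py next.json 0.14
python3 - <<'E'
from h import *
im,ci=snap('wrist','w1'); np.save('ci1.npy',ci,allow_pickle=True); print(bot.read_state()['tool_pos'],bot.read_state()['width'])
a=cv2.imread('pics/w1.png'); cv2.imwrite('pics/w1b.png',cv2.resize(a,(800,600),interpolation=cv2.INTER_CUBIC))
E
```

```text
time: 0.78
tool_pos: [0.5605, 0.0686, 0.231]
tcp_rot: [-2.22, -2.222, 0.001]
wrist_force: [0.1, 0.4, 0.1]
width: 0.135
grip_force: 0.0
[0.56172017 0.06815712 0.23125382] 0.13951763527639366
```

View pics/w1b.png

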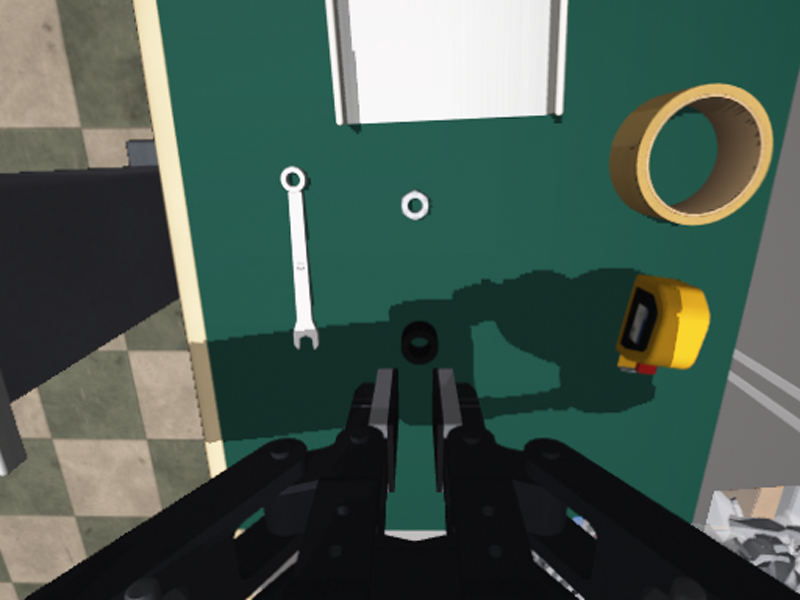

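The enlarged wrist view shows the mouth floor edge from about (350,124) to (553,116), the grey nut at (415,205), the bush at (419,342) and the spanner at (293,180)–(305,340). The fingers are at x 365–465.

```bash
python3 - <<'E'
from h import *
c=np.load('ci1.npy',allow_pickle=True).item();k=.64
w0=dict(c)
for n,a,z in [('grey',(415,205),.014),('bush',(419,342),.026),('mouthL top out',(336,124),.033),('mouthL top in',(343,124),.033),('mouthL base',(350,125),.003),('mouthR base',(553,116),.003),('mouthR top',(565,114),.033),('mouthR top in',(558,114),.033),('wallL top far out',(326,0),.033),('wallR top far out',(568,0),.033),('spR',(319,345),.008),('sp top R',(306,180),.008)]:
    print(n,atz(c,a[0]*k,a[1]*k,z).round(4))
E
echo '[0.002,0,0.05,0,0,0,0.05,0,0,0,0.05,0,0,0,0.05,0,0,0,0.02,0]' > next.json && python3 jog.py next.json
echo '[0,0,0.003,0,0,0,0,0]' > next.json && python3 jog.py next.json
```

```text
grey [0.561  0.1094 0.014 ]
bush [ 5.644e-01 -4.000e-04  2.600e-02]
mouthL top out [0.5058 0.1671 0.033 ]
mouthL top in [0.5107 0.1671 0.033 ]
mouthL base [0.5116 0.1681 0.003 ]
mouthR base [0.6652 0.1747 0.003 ]
mouthR top [0.6649 0.1739 0.033 ]
mouthR top in [0.66   0.1739 0.033 ]
wallL top far out [0.5031 0.2426 0.033 ]
wallR top far out [0.6601 0.243  0.033 ]
spR [ 0.4777 -0.011   0.008 ]
sp top R [0.4765 0.1279 0.008 ]
time: 1.45
tool_pos: [0.5601, 0.0692, 0.0072]
tcp_rot: [-2.22, -2.218, 0.007]
wrist_force: [-0.1, -0.4, 0.5]
width: 0.136
grip_force: 0.0
time: 1.7
tool_pos: [0.5633, 0.0698, 0.0088]
tcp_rot: [2.221, 2.22, 0.001]
wrist_force: [-0.1, -0.3, 0.7]
width: 0.14
grip_force: 0.0
```

```bash
echo '[0.005,0,0,0,0.004,0,0,0,0.004,0,0,0,0.004,0,0,0,0.004,0,0,0]' > next.json && python3 jog.py next.json 
echo '[0.004,0,0,0,0.006,0,0,0,0.008,0,0,0,0.01,0,0,0,0.01,0,0,0]' > next.json && python3 jog.py next.json
echo '[0.01,0,0,0,0.01,0,0,0,0.01,0,0,0,0.01,0,0,0,0.01,0,0,0]' > next.json && python3 jog.py next.json
python3 - <<'E'
from h import *
snap('wrist','w2'); s=bot.read_state();print(s['tool_pos'],s['wrist_force'])
E
```

```text
time: 2.33
tool_pos: [0.562, 0.0914, 0.0084]
tcp_rot: [2.221, 2.222, 0.0]
wrist_force: [-0.7, -0.4, 0.9]
width: 0.141
grip_force: 0.1
time: 2.95
tool_pos: [0.562, 0.1298, 0.0082]
tcp_rot: [-2.221, -2.222, -0.0]
wrist_force: [0.6, 0.1, 0.1]
width: 0.137
grip_force: 0.1
time: 3.58
tool_pos: [0.562, 0.1797, 0.0083]
tcp_rot: [2.221, 2.221, 0.0]
wrist_force: [0.5, -1.0, -0.1]
width: 0.144
grip_force: 0.1
[0.56217368 0.18074777 0.00841364] [-0.68143677  1.26946995  0.23472064]
```

View pics/w2.png

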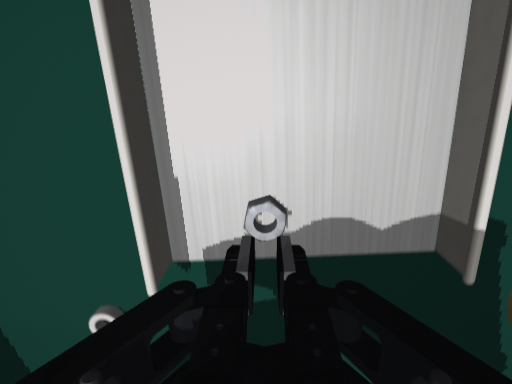

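The grey nut sits cradled in front of the tips at (265,217), just inside the mouth (floor edge at row ~262). I'll push on, then move behind the bush.

```bash
echo '[0.008,0,0,0,0.012,0,0,0,0.012,0,0,0,0.012,0,0,0,0.012,0,0,0]' > next.json && python3 jog.py next.json 
echo '[0.012,0,0,0,0.008,0,0,0,0.006,0,0,0,0.002,0,0,0,0,0,0,0]' > next.json && python3 jog.py next.json
echo '[-0.01,0,0,0,-0.02,0,0,0,-0.02,0,-0.03,0,-0.04,0,-0.03,0,-0.05,0,-0.02,0]' > next.json && python3 jog.py next.json
echo '[-0.05,0.001,0,0,-0.05,0.001,0,0,-0.04,0.001,0,0,-0.03,0.001,0,0,0,0,0,0]' > next.json && python3 jog.py next.json
python3 - <<'E'
from h import *
im,c=snap('wrist','w3'); np.save('ci3.npy',c,allow_pickle=True); s=bot.read_state();print(s['tool_pos'],s['wrist_force'])
E
```

```text
time: 4.25
tool_pos: [0.562, 0.2359, 0.0082]
tcp_rot: [-2.221, -2.222, 0.0]
wrist_force: [-0.3, 0.2, -0.3]
width: 0.14
grip_force: 0.1
time: 4.88
tool_pos: [0.562, 0.2629, 0.0083]
tcp_rot: [2.221, 2.221, -0.0]
wrist_force: [-0.1, 0.0, 0.4]
width: 0.139
grip_force: 0.0
time: 5.5
tool_pos: [0.5624, 0.121, 0.0899]
tcp_rot: [2.22, 2.221, 0.002]
wrist_force: [-0.0, 0.6, 0.3]
width: 0.138
grip_force: 0.0
time: 6.12
tool_pos: [0.5652, -0.0502, 0.0883]
tcp_rot: [2.226, 2.216, -0.001]
wrist_force: [0.8, 0.4, 0.9]
width: 0.139
grip_force: 0.0
[ 0.56527776 -0.04877725  0.0882225 ] [-0.27083623  0.11329334 -0.11004714]
```

View pics/w3.png

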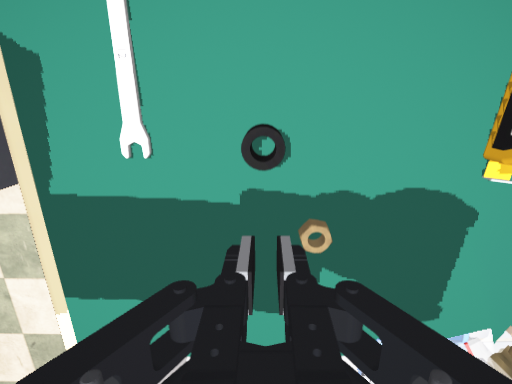

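The bush is at (264,147), in line with the finger gap; the brass nut is at (316,236), to the right of the fingers.

```bash
python3 - <<'E'
from h import *
c=np.load('ci3.npy',allow_pickle=True).item()
print(atz(c,264,147,.026),atz(c,316,236,.017),atz(c,299,236,.012),atz(c,311,220,.017))
E
echo '[0.004,-0.001,0.04,0,0,0,0.03,0,0,0,0.01,0,0,0,0,0]' > next.json && python3 jog.py next.json
```

```text
[ 0.56473177 -0.0034952   0.026     ] [ 0.60623697 -0.07706657  0.017     ] [ 0.59312678 -0.07948598  0.012     ] [ 0.60157101 -0.06301227  0.017     ]
time: 6.68
tool_pos: [0.5644, -0.0425, 0.0078]
tcp_rot: [-2.22, -2.221, 0.001]
wrist_force: [-0.1, 0.0, 1.0]
width: 0.137
grip_force: 0.0
```

```bash
echo '[0.004,0,0,0,0.004,0,0,0,0.004,0,0,0,0.004,0,0,0,0.004,0,0,0]' > next.json && python3 jog.py next.json 
echo '[0.006,0,0,0,0.008,0,0,0,0.01,0,0,0,0.012,0,0,0,0.012,0,0,0]' > next.json && python3 jog.py next.json
echo '[0.012,0,0,0,0.012,0,0,0,0.012,0,0,0,0.012,0,0,0,0.012,0,0,0]' > next.json && python3 jog.py next.json
python3 - <<'E'
from h import *
snap('wrist','w4'); s=bot.read_state();print(s['tool_pos'],s['wrist_force'])
E
```

```text
time: 7.3
tool_pos: [0.565, -0.0227, 0.0084]
tcp_rot: [2.221, 2.221, 0.0]
wrist_force: [-0.0, -0.7, -0.5]
width: 0.138
grip_force: 0.1
time: 7.92
tool_pos: [0.5649, 0.026, 0.0083]
tcp_rot: [-2.221, -2.222, -0.0]
wrist_force: [-0.2, -0.4, -0.3]
width: 0.142
grip_force: 0.1
time: 8.55
tool_pos: [0.565, 0.0858, 0.0083]
tcp_rot: [2.221, 2.221, -0.0]
wrist_force: [-0.2, 0.1, -0.1]
width: 0.138
grip_force: 0.1
[0.56503354 0.08701214 0.00832613] [ 0.18294101  2.55852623 -0.50410504]
```

View pics/w4.png

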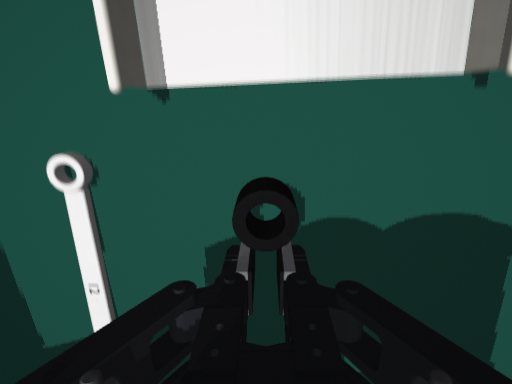

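The bush is centred in the cradle at (265,215), 10 cm before the mouth. I'll continue.

```bash
echo '[0.01,0,0,0,0.012,0,0,0,0.012,0,0,0,0.012,0,0,0,0.012,0,0,0]' > next.json && python3 jog.py next.json 
echo '[0.012,0,0,0,0.012,0,0,0,0.012,0,0,0,0.01,0,0,0,0.008,0,0,0]' > next.json && python3 jog.py next.json
echo '[0.006,0,0,0,0.004,0,0,0,0,0,0,0,-0.01,0,0,0,-0.02,0,0,0]' > next.json && python3 jog.py next.json
echo '[-0.02,0,-0.03,0,-0.04,0,-0.03,0,-0.05,0.01,-0.02,0,-0.05,0.01,0,0,-0.05,0.01,0,0]' > next.json && python3 jog.py next.json
echo '[-0.05,0.01,0,0,-0.04,0.003,0,0,0,0,0,0,0,0,0,0]' > next.json && python3 jog.py next.json
python3 - <<'E'
from h import *
im,c=snap('wrist','w5'); np.save('ci5.npy',c,allow_pickle=True); s=bot.read_state();print(s['tool_pos'],s['wrist_force'])
E
```

```text
time: 9.22
tool_pos: [0.565, 0.1439, 0.0083]
tcp_rot: [2.221, 2.222, 0.0]
wrist_force: [-0.1, -0.3, 0.6]
width: 0.143
grip_force: 0.1
time: 9.85
tool_pos: [0.565, 0.1977, 0.0083]
tcp_rot: [2.221, 2.222, -0.0]
wrist_force: [0.1, -0.5, 0.1]
width: 0.144
grip_force: 0.1
time: 10.48
tool_pos: [0.565, 0.1762, 0.0083]
tcp_rot: [2.22, 2.222, -0.0]
wrist_force: [1.4, 0.0, -0.9]
width: 0.141
grip_force: 0.0
time: 11.1
tool_pos: [0.5949, -0.0362, 0.089]
tcp_rot: [2.222, 2.22, 0.001]
wrist_force: [0.5, 0.7, 0.3]
width: 0.137
grip_force: 0.0
time: 11.6
tool_pos: [0.6071, -0.1238, 0.088]
tcp_rot: [-2.223, -2.219, 0.0]
wrist_force: [0.3, 0.4, 0.4]
width: 0.14
grip_force: 0.0
[ 0.60722153 -0.12304101  0.08804346] [ 0.40341785 -0.11943399 -0.64081455]
```

View pics/w5.png

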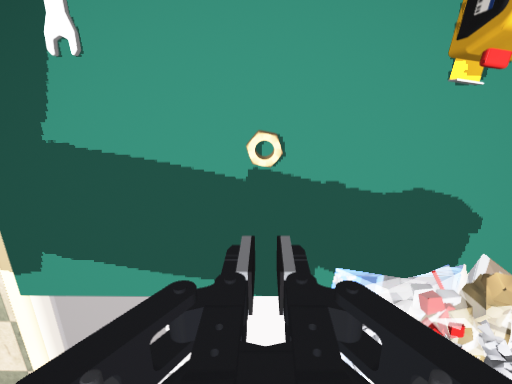

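The brass nut is at (265,150), in line with the gap. I'll descend and push, drifting slightly towards +x to stay clear of the bush.

```bash
echo '[0,0,0.04,0,0,0,0.03,0,0.004,0,0.01,0,0.004,0,0,0,0.004,0,0,0]' > next.json && python3 jog.py next.json
echo '[0.004,0,0,0,0.004,0,0,0,0.004,0,0,0,0.004,0,0,0,0.004,0,0,0]' > next.json && python3 jog.py next.json
echo '[0.006,0,0,0,0.008,0,0,0,0.01,0,0,0,0.012,0,0,0,0.012,0,0,0]' > next.json && python3 jog.py next.json
echo '[0.012,0.001,0,0,0.012,0.001,0,0,0.012,0.001,0,0,0.012,0.001,0,0,0.012,0.001,0,0]' > next.json && python3 jog.py next.json
echo '[0.012,0.001,0,0,0.012,0.001,0,0,0.012,0.001,0,0,0.012,0.001,0,0,0.012,0.001,0,0]' > next.json && python3 jog.py next.json
python3 - <<'E'
from h import *
snap('wrist','w6'); s=bot.read_state();print(s['tool_pos'],s['wrist_force'])
E
```

```text
time: 12.28
tool_pos: [0.6093, -0.1105, 0.0098]
tcp_rot: [2.219, 2.221, 0.002]
wrist_force: [-0.2, 0.2, 0.6]
width: 0.139
grip_force: 0.0
time: 12.9
tool_pos: [0.608, -0.0908, 0.0083]
tcp_rot: [2.221, 2.221, -0.0]
wrist_force: [0.5, 0.6, -0.0]
width: 0.139
grip_force: 0.2
time: 13.52
tool_pos: [0.6079, -0.042, 0.0082]
tcp_rot: [-2.221, -2.221, -0.0]
wrist_force: [0.0, -0.2, 1.2]
width: 0.144
grip_force: 0.2
time: 14.15
tool_pos: [0.6131, 0.0178, 0.0083]
tcp_rot: [2.221, 2.221, -0.0]
wrist_force: [0.3, -0.3, 0.4]
width: 0.141
grip_force: 0.2
time: 14.78
tool_pos: [0.6181, 0.0778, 0.0083]
tcp_rot: [2.221, 2.221, 0.0]
wrist_force: [-0.3, -0.8, -0.3]
width: 0.139
grip_force: 0.2
[0.61822907 0.0791541  0.00833384] [ 0.81158759  1.00183185 -0.5962718 ]
```

View pics/w6.png

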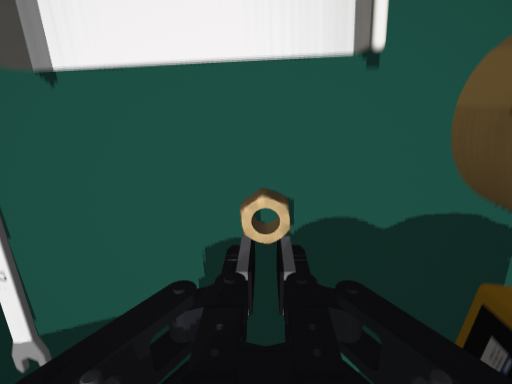

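The brass nut is cradled at (265,217), well within the mouth's width (columns 50–355). I'll finish the push, retreat and look.

```bash
echo '[0.01,0,0,0,0.012,0,0,0,0.012,0,0,0,0.012,0,0,0,0.012,0,0,0]' > next.json && python3 jog.py next.json 
echo '[0.012,0,0,0,0.012,0,0,0,0.012,0,0,0,0.012,0,0,0,0.008,0,0,0]' > next.json && python3 jog.py next.json
echo '[0.006,0,0,0,0.004,0,0,0,0,0,0,0,-0.01,0,0,0,-0.02,0,0,0]' > next.json && python3 jog.py next.json
echo '[-0.02,0,-0.03,0,-0.03,-0.01,-0.05,0,-0.01,-0.01,-0.06,0,0,-0.01,-0.06,0,0,0,0,0]' > next.json && python3 jog.py next.json
python3 - <<'E'
from h import *
im,c=snap('wrist','w7'); np.save('ci7.npy',c,allow_pickle=True); snap('scene','s7'); s=bot.read_state();print(s['tool_pos'],s['wrist_force'])
a=cv2.imread('pics/w7.png'); b=cv2.resize(cv2.imread('pics/s7.png')[140:290,110:390],None,fx=2,fy=2)
a=cv2.resize(a,(400,300)); o=np.zeros((600,800,3),np.uint8); o[:300,:400]=a; o[300:600,:560]=b; cv2.imwrite('pics/f.png',o)
E
```

```text
time: 15.45
tool_pos: [0.618, 0.1359, 0.0083]
tcp_rot: [-2.221, -2.222, 0.0]
wrist_force: [0.6, -0.9, -0.2]
width: 0.138
grip_force: 0.1
time: 16.08
tool_pos: [0.618, 0.1919, 0.0083]
tcp_rot: [-2.221, -2.222, -0.0]
wrist_force: [-0.2, 0.7, 0.7]
width: 0.142
grip_force: 0.1
time: 16.7
tool_pos: [0.618, 0.1702, 0.0083]
tcp_rot: [2.22, 2.222, -0.0]
wrist_force: [-0.5, 0.3, 0.7]
width: 0.138
grip_force: 0.0
time: 17.32
tool_pos: [0.5916, 0.1097, 0.2158]
tcp_rot: [2.218, 2.214, 0.016]
wrist_force: [0.6, -0.5, -0.1]
width: 0.137
grip_force: 0.0
[0.58833284 0.1096949  0.20940815] [ 0.52089356  0.18280745 -0.96940528]
```

View pics/f.png

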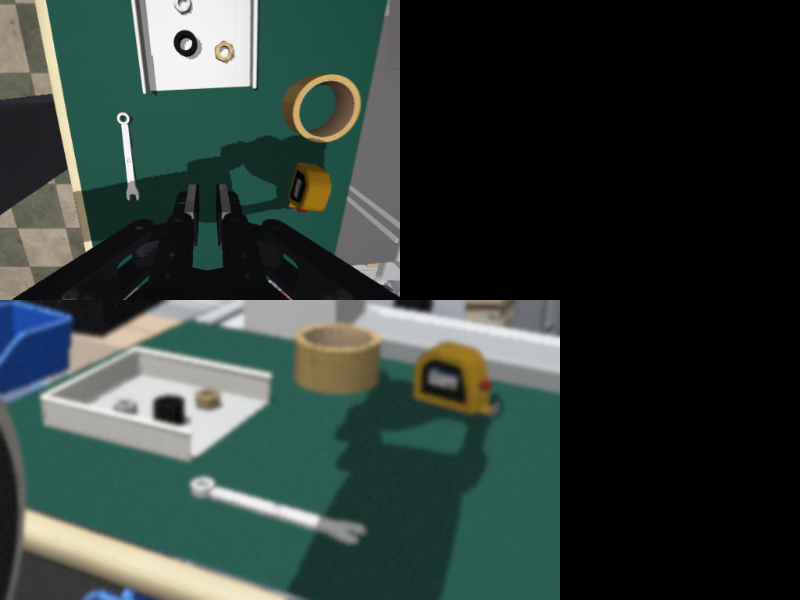

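All three parts lie well inside the tray: in the wrist view, grey is at (183,5), the bush at (186,43) and brass at (224,51), with the mouth at row ~90. The bystanders haven't moved.

```bash
echo '[0,0,0,0,0,0,0,0]' > next.json && python3 jog.py next.json; python3 -c "
from workcell import bot, read_camera, camera_info, finish_job
print(finish_job())"
```

```text
time: 17.68
tool_pos: [0.5868, 0.1106, 0.2059]
tcp_rot: [-2.22, -2.22, 0.005]
wrist_force: [0.2, -0.2, -0.1]
width: 0.14
grip_force: 0.0
the job is handed in; nothing more can be done
None
```

I swept the brass nut, grey nut and black bush into the tray with the fingertips and handed the job in at about 18 s; the last pictures show all three well inside and the spanner, tape roll and tape measure where they were, but the hand-in gave no verdict.

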